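# Zero the feed mill's burr dial, back it off four clicks and shut the hopper

### The arm

A 7-joint arm with a two-finger parallel gripper is mounted at the origin on the work surface. World frame = base frame: x ahead of the robot, y to its left, z up, the work surface at z = 0. Lengths are in m, angles in rad, forces in N, time in s.
With the tool pointing down it reaches from about 0.4 to 0.85 m from the base axis. Payload 4.5 kg.
Tool frame: the origin (TCP) lies midway between the tips of the shut fingers; the grasp point (between the pads) lies 19 mm behind it; z points along the fingers, y is the direction in which the jaws open and shut (so a half turn about z gives the same grasp; the last joint's range is limited). The gripper opens to 88 mm and grips with 3 to 60 N. Pads are 18 mm wide; open, the fingers measure 123 mm over their backs; the gripper's body (75 mm by 187 mm) begins 45 mm behind the grasp point.
Start: joints at [1.241, 0.689, -0.195, 1.565, 0.157, 0.902, -0.215], TCP at [0.222, -0.584, 0.239] pointing down, gripper open.
Joint ranges: [-3.01, 3.01], [-0.46, 2.08], [-1.47, 1.51], [0.13, 2.56], [-1, 4.14], [0.04, 2.09], [-2.66, 2.66]. Speed limits (rad/s): [2.57, 2.57, 3.14, 3.14, 3.14, 3.14, 3.14].

### API

Orientations are given as a unit quaternion [x, y, z, w].
In Python, from plant import r, viewer gives the robot as it stands.
- The arm moves only by the tool play_rows, never from a script. Its argument "commands" is a list of rows, each an object with "delta_rot": the turn, a rotation vector about the tool's x, y, z normalised to -1 to 1, where 1 is pi rad, a list of three; "travel": the shift along the tool's x, y, z normalised to -1 to 1, where 1 is 15 cm, a list of three; "gripper": the opening, from -1 (shut) to 1 (fully open). In form: [{"delta_rot": [wx, wy, wz], "travel": [x, y, z], "gripper": gripper}, ...]. A call has 1 to 12 rows; each row is the pose to reach, as a shift and turn from the pose commanded when the call began, along the tool's axes at that moment, turning the shorter way round; what a row does not reach only later rows make up. A row lasts 1/8 s, in which the tool goes at most 62.5 mm and 10.7 degrees, less where a joint would pass 70% of its speed; a pose out of reach is approached as far as the arm can. A call with a number of a shift or a turn outside -1 to 1 is refused whole. A call with a gripper value outside its range is refused whole. The fingers move at their own pace and stop on an object; "force" is the grip in N (left out, the last holds). Time passes only in rows, so rows that repeat a pose let the fingers close. It gives the time, the measured TCP pose, the force and the opening at its end, in the units of the state.
- r.get_state(): the state, without advancing time (a new reading comes with each control period).
- viewer.snapshot(name): name is "scene" or "side" or "wrist"; returns a dict with "color" (420x560x3 uint8, red, green, blue), "z_map" (420x560 float32, m along the optical axis (not along the pixel's ray), 0 where there is no reading), "fx", "fy", "cx", "cy" (pixels), "origin" and "attitude" of the camera in the world. Camera axes: x right, y up, looking along -z (the intrinsics and any distortion apply to the point x, -y, -z); pixel columns grow to the right and rows downward; lengths in m; the calibration is good to about 2 mm. A picture is of the moment at which its call begins.
- r.finish_job(): hands the job in, once; it reports no verdict.
Trained networks look in the newest picture that a camera, given by its name, has taken for a name from the list of things; names that differ only in an ending like _2 or _b are one class to them, and where a whole thing is asked for, a point or a joint stands for the part that bears it (a point fixed in the world has none). Each returns a list of dicts, best first, with "conf" (0 to 1); they miss things now and then, are a little off and sometimes report something else, mostly with a low value. They report only what shows in the picture. A call takes as long as a camera call.
- viewer.outline_of(camera, label): "pixels" (420x560 bool, what is visible of it) and "at" ([column, row] in pixels, amid what is visible of it).
- viewer.pinpoint(camera, label): "at" ([column, row] in pixels: a listed point, or the origin of a listed thing).
The state is a dict: "clock": time; "q": joint angles; "qd": joint speeds; "joint_torque": joint torques, N m; "tool_pos": TCP position; "eef_rot": TCP orientation; "contact_force": force on the tool from outside, world axes, zero at the start; "moment": the same for the moment, N m; "opening": opening from 0.0 (shut) to 1.0 (fully open).
Only numpy, scipy, OpenCV 4.12 (cv2) and the standard library are available. Lean on these libraries where they do the work, as an engineer would, in place of code of your own. Each camera call takes 0.05 s, during which the arm holds its last target. There are 200 camera calls.

### The job

Get the green feed mill ready to run: turn the black dial on its sloping front clockwise until it meets its stop (pointer at the red mark), then turn it back exactly four clicks. After that, swing the black hopper lid fully shut, let go of everything, and leave all the other things on the bench where they stand.

Things in the scene. Friction and masses are not known exactly. Their poses are not given: they have to be found in the camera images.
- mill: green feed mill fixed to the bench, plinth 240 x 400 x 20 mm. Origin at bench height under its middle; front faces its -x. Left half (y +100 mm): square hopper tower 170 x 170 mm, rim 190 mm up, with a lid and, low in front, a steel chute. Right half (y -100 mm): grey console 170 mm wide, its sloping face turned up and to the front; dial centre on the face at (-25, -100, 115) mm.
- dial_grip (a point): grip point on the dial's axis. Black disc 90 mm across, top 15 mm proud of the console, with an upright bar 84 mm long, 16 thick, 35 tall; this point is 22 mm above the disc, 13 below the bar's top. z: out along the dial's axis, 35 degrees from vertical, leaning to the mill's front; x: along the bar to the end with the white pointer line; y: across the bar. Turns with the dial; free above.
- burr_dial (a joint): dial angle, rad: 0 at the clockwise stop (white pointer at the red mark, 0.9 rad clockwise of straight up the slope), growing anticlockwise seen facing the dial, to 2.9. A sprung detent clicks every 0.314 rad (18 degrees): 0, 0.314, 0.628...; a white mark on the console at each. Four clicks back is 1.257. About 0.1 to 0.2 N m carries it over a click.
- hopper_lid (a joint): lid angle in rad: 0 shut flat on the hopper rim, growing as its front edge (towards the robot) rises, at most 1.2. The hinge is stiff: the lid stays where it is left; 1 to 4 N pressed down near its front edge moves it.
- lid_edge (a point): middle of the front (free) edge of the lid's upper face. The lid is a black plate 182 mm long (hinge to front edge), 176 mm wide, 8 mm thick. x: along the lid from the front edge to the hinge; z: out of its upper face. Shut, it stands 198.5 mm above the bench and overhangs the hopper front by 12 mm.
- lid_hinge (a point): middle of the lid's hinge line, at the level of the lid's underside, 190.5 mm above the bench on the hopper's far rim; y along the hinge. The front edge lies 182 mm from it.
- flowerpot: green ceramic flowerpot, 90 mm across, 85 mm high, standing under the mill's chute; origin at the centre of its foot. Leave alone.
- drill: yellow cordless drill, about 195 x 190 x 70 mm, lying on its side; origin under its middle. Leave alone.
- fuse_lid: black plastic fuse box lid, 150 x 100 x 26 mm, lying flat; origin under its middle. Leave alone.
- wingnut_a: large steel wing nut, about 70 mm over the wings, 26 mm high; origin under its middle. Leave alone.
- wingnut_b: a second wing nut of the same kind. Leave alone.
- jar: amber jar with a steel cap, 66 mm across, 85 mm high; origin under its middle. Leave alone.
- screwdriver: screwdriver 200 mm long, lying down. Leave alone.

How it is judged:
By the outcome, as a careful person would: the job done as asked, in the order asked, and still so for the second after the job is handed in, with the robot touching nothing.
It also fails if it takes over 51 s, if anything falls off the work surface, if the arm or the gripper's body presses on something with over 40 N, if the wrist force passes 120 N, or if a joint passes its speed limit or range.

## Working session

There is one attempt and no reset: what is moved stays moved. The work goes in short steps, Python scripts to look and compute and a tool call to move; the robot and the scene stay as the last step left them, time stands still between calls to the robot, and variables do not carry over. Pictures are saved under pics/ and viewed, about 8 in all and at most 12, crops included, and the job is handed in when it is done.

Besides the shell and the picture viewer there is one more tool, called after "Request:" as name(argument=value, ...), one argument or row to a line, values as JSON. play_rows: Moves the arm, as the interface text tells. Its arguments: {"type":"object","properties":{"commands":{"type":"array","items":{"type":"object","properties":{"delta_rot":{"type":"array","items":{"type":"number","minimum":-1,"maximum":1}},"travel":{"type":"array","items":{"type":"number","minimum":-1,"maximum":1}},"gripper":{"type":"number"}}}},"force":{"type":"number"}},"required":["commands"]}

```bash
mkdir -p pics; ls
cat > h.py <<'E'
import numpy as np, cv2
from scipy.spatial.transform import Rotation as R
from plant import r, viewer
def world(s,uv,z=None):
    u,v=uv
    if z is None:
        p=s["z_map"][int(v)-2:int(v)+3,int(u)-2:int(u)+3]; p=p[p>0]; z=np.median(p)
    c=np.array([(u-s["cx"])/s["fx"]*z,-(v-s["cy"])/s["fy"]*z,-z])
    return att(s)@c+np.array(s["origin"])
def att(s):
    a=np.array(s["attitude"]); return a if a.shape==(3,3) else R.from_quat(a).as_matrix()
def save(s,n,k=1): cv2.imwrite(f"pics/{n}.png",cv2.resize(s["color"][...,::-1],None,fx=k,fy=k))
E
python3 - <<'E'
from h import *
np.set_printoptions(precision=4,suppress=True)
ims=[]
for c in ("scene","side"):
    s=viewer.snapshot(c); ims.append(s["color"]); print(c,s["fx"],s["cx"],s["origin"],s["attitude"],[k for k in s])
    for l in ("mill","dial_grip","lid_edge","lid_hinge","flowerpot","jar","drill","fuse_lid","wingnut_a","screwdriver"):
        for d in viewer.pinpoint(c,l)[:2]:
            try: print(l,round(d["conf"],2),d["at"],world(s,d["at"]))
            except Exception as e: print(l,d,e)
    save(s,c+"0",1.4)
print(r.get_state())
E
```

```text
pics
scene 401.5186371557062 275.5898468889772 [0.9403 0.635  1.0013] [0.1109 0.3607 0.8797 0.2895] ['color', 'z_map', 'fx', 'fy', 'cx', 'cy', 'origin', 'attitude']
dial_grip 0.74 [239.0, 204.1] [ 0.592  -0.0196  0.2703]
lid_edge 0.95 [268.7, 210.4] [0.5591 0.0677 0.2985]
lid_hinge 0.58 [220.4, 260.6] [0.7024 0.0572 0.1991]
flowerpot 0.76 [311.0, 269.0] [0.4623 0.1315 0.0477]
jar 0.86 [405.9, 287.8] [0.2948 0.3388 0.0517]
drill 0.96 [184.0, 188.7] [ 0.6065 -0.3787  0.0673]
fuse_lid 0.74 [276.5, 183.9] [ 0.308  -0.2488  0.021 ]
wingnut_a 0.64 [228.4, 170.8] [ 0.3975 -0.4414 -0.0013]
wingnut_a 0.44 [398.5, 329.1] [0.3804 0.4005 0.008 ]
side 472.94965401141064 280.6346692768684 [-0.226   0.6231  0.8991] [-0.1723  0.4008  0.8366 -0.3312] ['color', 'z_map', 'fx', 'fy', 'cx', 'cy', 'origin', 'attitude']
mill 0.95 [237.7, 232.9] [0.5059 0.0456 0.1154]
dial_grip 0.83 [277.2, 186.3] [ 0.5352 -0.1315  0.1555]
lid_edge 0.63 [211.5, 163.5] [ 0.9164 -0.1962  0.0399]
lid_edge 0.6 [219.4, 390.8] [0.2368 0.3448 0.0468]
lid_hinge 0.94 [185.3, 179.8] [0.5695 0.1316 0.2937]
flowerpot 0.82 [246.0, 289.4
[... 409 characters left out ...]
199.8] [ 0.399  -0.4462  0.0042]
wingnut_a 0.66 [335.7, 179.7] [ 0.5137 -0.3681  0.0682]
screwdriver 0.83 [101.5, 315.2] [0.6084 0.4005 0.0224]
screwdriver 0.71 [334.5, 180.6] [ 0.5143 -0.363   0.0671]
{'clock': 1.1, 'q': array([ 1.2408,  0.6891, -0.1946,  1.5653,  0.1573,  0.9025, -0.2151]), 'qd': array([-0.0004, -0.    , -0.0013,  0.001 ,  0.0003,  0.0007, -0.0004]), 'joint_torque': array([ -0.0014, -52.7505,  -1.2673, -15.3748,  -0.0518,  -0.0006,
         0.    ]), 'tool_pos': array([ 0.2224, -0.5841,  0.2388]), 'eef_rot': array([0.9835, 0.1809, 0.    , 0.    ]), 'contact_force': array([0.6492, 1.0863, 0.0652]), 'moment': array([-0.0211, -0.0126, -0.0098]), 'opening': 0.9983269689175441}
```

View pics/side0.png

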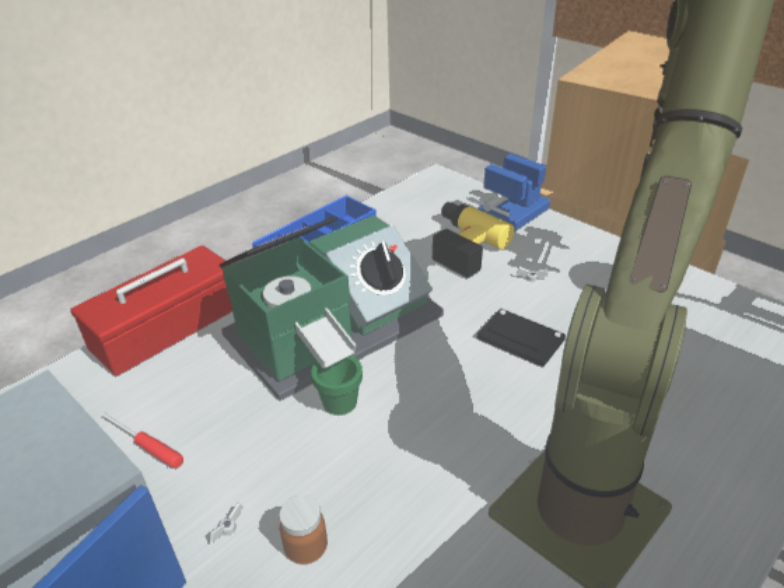

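View pics/scene0.png

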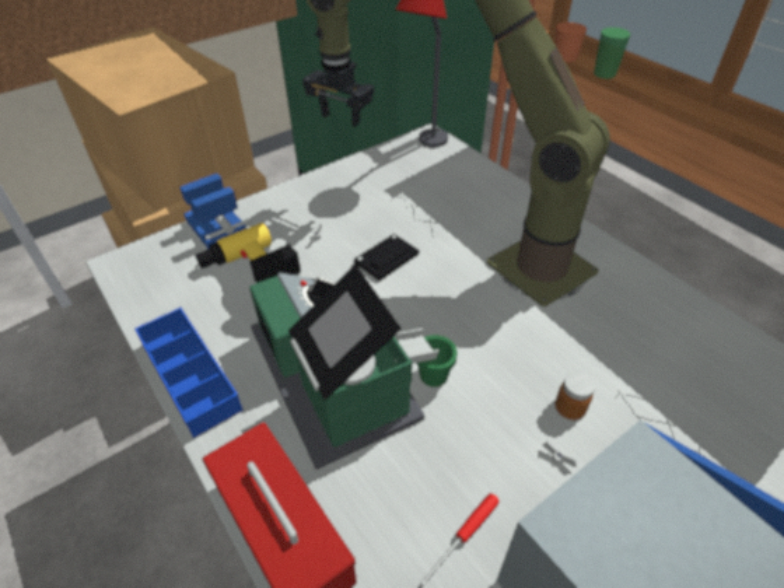

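Side view: mill at about (310,310), dial at (382,268) with the red mark up-right of it, flowerpot under the chute at (338,385). Scene view: the lid stands well open around (345,330). Next I fit the mill's planes.

```bash
cat >> h.py <<'E'
np.set_printoptions(precision=4,suppress=True)
def cloud(s):
    h,w=s["z_map"].shape; u,v=np.meshgrid(np.arange(w),np.arange(h)); z=s["z_map"].astype(float)
    c=np.stack([(u-s["cx"])/s["fx"]*z,-(v-s["cy"])/s["fy"]*z,-z],-1)
    return c@att(s).T+np.array(s["origin"])
def plane(P,tol=.003,n=400,cond=None):
    g=np.random.default_rng(0); best=None
    for _ in range(n):
        a=P[g.choice(len(P),3,replace=False)]; m=np.cross(a[1]-a[0],a[2]-a[0]); l=np.linalg.norm(m)
        if l<1e-7: continue
        m/=l; m*=np.sign(m[2]+1e-9)
        if cond and not cond(m): continue
        i=abs((P-a[0])@m)<tol
        if best is None or i.sum()>best.sum(): best=i
    c=P[best].mean(0); m=np.linalg.svd(P[best]-c,full_matrices=False)[2][2]; return c,m*np.sign(m[2]),best
E
python3 - <<'E'
from h import *
s=viewer.snapshot("side"); W=cloud(s)
o=viewer.outline_of("side","dial_grip"); print([(d["conf"],d["at"],d["pixels"].sum()) for d in o])
c0=np.array([.535,-.13,.15]); 
near=(np.linalg.norm(W-c0,axis=-1)<.1)&(s["z_map"]>0)&(W[...,2]>.05)
P=W[near]; c,n,i=plane(P,cond=lambda m:.7<m[2]<.92)
print("face",c,n,i.sum(),"tilt",np.degrees(np.arccos(n[2])),"yaw",np.arctan2(-n[1],-n[0]))
h=(W-c)@n; m=near&(abs(h-.015)<.004); print("disc?",m.sum(),W[m].mean(0)); m=near&(h>.04)&(h<.06);print("bar",m.sum(),W[m].mean(0)); q=W[m]; print(np.linalg.svd(q-q.mean(0))[2][0])
s=viewer.snapshot("scene"); W=cloud(s)
o=viewer.outline_of("scene","lid_edge"); print([(d["conf"],d["at"],d["pixels"].sum()) for d in o])
P=W[o[0]["pixels"]&(s["z_map"]>0)]; c,n,i=plane(P); print("lid",c,n,i.sum(),P[i].min(0),P[i].max(0),"tilt",np.arccos(n[2]))
w=viewer.snapshot("wrist"); st=r.get_state(); T=R.from_quat(st["eef_rot"]).as_matrix()
print("wristcam in tool",T.T@(np.array(w["origin"])-st["tool_pos"])); print(T.T@att(w), w["fx"])
E
```

```text
[(0.73, [272.5, 192.3], np.int64(740))]
face [ 0.5598 -0.1302  0.1118] [-0.5693  0.0846  0.8178] 1287 tilt 35.1352066481502 yaw -0.1475209624261779
disc? 396 [ 0.5561 -0.1269  0.1266]
bar 172 [ 0.5358 -0.1289  0.1539]
[-0.7318  0.3853 -0.5621]
[(0.61, [244.0, 238.3], np.int64(4046))]
lid [0.6347 0.0637 0.2496] [ 0.5788 -0.0883  0.8107] 3738 [ 0.5486 -0.0399  0.1914] [0.7192 0.1551 0.3039] tilt 0.6254645687981495
wristcam in tool [ 0.0676  0.0013 -0.1445]
[[ 0.0001  0.9647  0.2633]
 [ 1.     -0.0001 -0.0001]
 [-0.0001  0.2633 -0.9647]] 344.25708745450595
```

```bash
cat >> h.py <<'E'
YAW=-.1475; G=np.array([.5426,-.130,.144])
def mill(): 
    return R.from_euler('z',YAW).as_matrix()
def axes():   # up-slope, left, axis
    M=mill(); t=np.radians(35); return M@[np.cos(t),0,np.sin(t)],M@[0,1,0],M@[-np.sin(t),0,np.cos(t)]
def dialpose(q,h):  # tool for dial angle q, TCP at h above grip along axis; tool x = -pointer
    u,l,n=axes(); a=q-.9; p=np.cos(a)*u+np.sin(a)*l; x=-p; z=-n
    return G+h*n, np.stack([x,np.cross(z,x),z],1)
def step(p,Rt):
    st=r.get_state(); T=R.from_quat(st["eef_rot"]).as_matrix()
    print("travel",T.T@(p-st["tool_pos"])/.15,"rot",R.from_matrix(T.T@Rt).as_rotvec()/np.pi, "t",st["clock"])
E
python3 -c "
from h import *
step(*dialpose(.628,.11))"
```

```text
travel [ 2.7053 -2.2756  0.0308] rot [-0.2445 -0.0293 -0.7219] t 1.35
```

Request:
play_rows(
  commands=[
    {"delta_rot":[-0.08,-0.01,-0.24],"travel":[0.9,-0.76,-0.1],"gripper":0.0},
    {"delta_rot":[-0.08,-0.01,-0.24],"travel":[0.9,-0.76,-0.1],"gripper":0.0},
    {"delta_rot":[-0.08,-0.01,-0.24],"travel":[0.9,-0.76,-0.1],"gripper":0.0},
    {"delta_rot":[-0.08,-0.01,-0.24],"travel":[0.9,-0.76,-0.1],"gripper":0.0},
    {"delta_rot":[-0.08,-0.01,-0.24],"travel":[0.9,-0.76,-0.1],"gripper":0.0},
  ],
)

```text
clock: 1.98
tool_pos: [0.3076, -0.4288, 0.2539]
eef_rot: [0.84, 0.528, 0.007, 0.123]
contact_force: [0.3, -0.7, -0.9]
opening: 0.5
```

```bash
python3 -c "
from h import *
step(*dialpose(.628,.11)); print(r.get_state()['tool_pos'],r.get_state()['q'])"
```

```text
travel [ 2.3502  0.1468 -0.1186] rot [-0.1641 -0.0209 -0.4816] t 1.975
[ 0.3076 -0.4288  0.2539] [ 1.0563  0.467  -0.3123  2.0657  0.45    0.4189 -0.0484]
```

Request:
play_rows(
  commands=[
    {"delta_rot":[-0.08,-0.01,-0.24],"travel":[1.0,0.06,-0.1],"gripper":0.0},
    {"delta_rot":[-0.08,-0.01,-0.24],"travel":[1.0,0.06,-0.1],"gripper":0.0},
    {"delta_rot":[-0.08,-0.01,-0.24],"travel":[1.0,0.06,-0.1],"gripper":0.0},
    {"delta_rot":[-0.08,-0.01,-0.24],"travel":[1.0,0.06,-0.1],"gripper":0.0},
    {"delta_rot":[-0.08,-0.01,-0.24],"travel":[1.0,0.06,-0.1],"gripper":0.0},
  ],
)

```text
clock: 2.6
tool_pos: [0.3739, -0.3017, 0.2489]
eef_rot: [0.63, 0.75, 0.004, 0.201]
contact_force: [-0.0, 0.1, -0.2]
opening: 0.5
```

```bash
python3 -c "
from h import *
step(*dialpose(.628,.11)); print(r.get_state()['tool_pos'],r.get_state()['q'])"
```

```text
travel [1.0836 0.8912 0.0088] rot [-0.1057 -0.0175 -0.289 ] t 2.6
[ 0.3739 -0.3017  0.2489] [ 0.7022  0.3975 -0.2183  2.3467  1.5502  0.1477 -0.8295]
```

Request:
play_rows(
  commands=[
    {"delta_rot":[-0.1,-0.01,-0.28],"travel":[1.0,0.8,0.0],"gripper":0.0},
    {"delta_rot":[-0.1,-0.01,-0.28],"travel":[1.0,0.8,0.0],"gripper":0.0},
    {"delta_rot":[-0.1,-0.01,-0.28],"travel":[1.0,0.8,0.0],"gripper":0.0},
    {"delta_rot":[-0.1,-0.01,-0.28],"travel":[1.0,0.8,0.0],"gripper":0.0},
    {"delta_rot":[-0.1,-0.01,-0.28],"travel":[1.0,0.8,0.0],"gripper":0.0},
    {"delta_rot":[-0.1,-0.01,-0.28],"travel":[1.0,0.8,0.0],"gripper":0.0},
    {"delta_rot":[-0.1,-0.01,-0.28],"travel":[1.0,0.8,0.0],"gripper":0.0},
  ],
)

```text
clock: 3.48
tool_pos: [0.4679, -0.1363, 0.2354]
eef_rot: [0.218, 0.932, 0.023, 0.288]
contact_force: [0.4, 0.0, -0.1]
opening: 0.5
```

```bash
python3 -c "
from h import *
step(*dialpose(.628,.11)); print(r.get_state()['tool_pos'],r.get_state()['q'])
s=viewer.snapshot('wrist'); save(s,'w1'); W=cloud(s)
P=W[(np.linalg.norm(W-G,axis=-1)<.1)&(s['z_map']>0)&(W[...,2]>.05)]; c,n,i=plane(P,.002,cond=lambda m:.7<m[2]<.92); print(c,n,len(P),i.sum())
print('yaw',np.arctan2(-n[1],-n[0]),'tilt',np.degrees(np.arccos(n[2])))
h=(W-c)@n; near=(np.linalg.norm(W-G,axis=-1)<.06)&(s['z_map']>0)
m=near&(abs(h-.05)<.003); q=W[m]; mn=cv2.minAreaRect
print('bar top',m.sum(),q.mean(0),np.percentile(h[near],99))
u,l,nn=axes(); pq=np.stack([(q-G)@u,(q-G)@l],1).astype(np.float32); print('rect u,l (m)',cv2.minAreaRect(pq*1000))
m=near&(abs(h-.015)<.003); q=W[m]; pq=np.stack([(q-G)@u,(q-G)@l],1).astype(np.float32); print('disc',m.sum(),cv2.minEnclosingCircle(pq*1000))
for d in viewer.pinpoint('wrist','dial_grip'): print(d, world(s,d['at']))
"
```

```text
travel [-0.0127  0.1248  0.0433] rot [-0.003  -0.0076 -0.0125] t 3.475
[ 0.4679 -0.1363  0.2354] [ 0.6564  0.523  -0.6825  2.5023  2.4276  0.5094 -1.1379]
[ 0.5551 -0.1311  0.1062] [-0.5669  0.0888  0.819 ] 28810 19265
yaw -0.15530935295074796 tilt 35.01589587312923
bar top 2070 [ 0.5358 -0.133   0.1536] 0.051182358302825345
rect u,l (m) ((2.672435760498047, -4.463050842285156), (15.607255935668945, 84.94200897216797), 74.26341247558594)
disc 6143 ((1.7305097579956055, -4.309199333190918), 44.73505401611328)
{'at': [303.6, 218.9], 'conf': 0.57} [ 0.5358 -0.1343  0.1544]
```

View pics/w1.png

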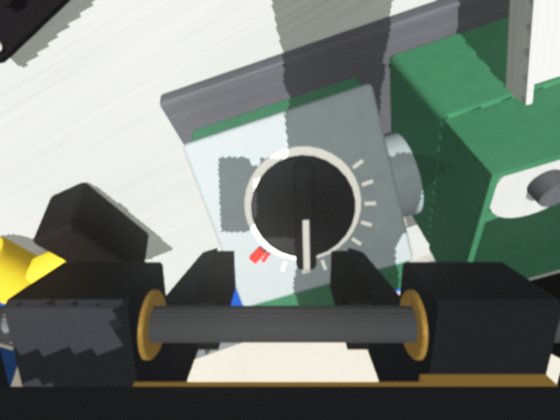

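Wrist view: bar centred at about (305,205), pointer at (306,245), red mark at (260,255). The dial reads 0.625, which is click 2, and the face tilt is 35.0° as specified. I'll update the grip point and descend.

```bash
cat >> h.py <<'E'
u,l,n=axes(); G=G+.0022*u-.0044*l; YAW=-.153; u,l,n=axes(); G=G+n*(.037-(G-np.array([.5551,-.1311,.1062]))@n)
E
python3 -c "
from h import *
print(G); step(*dialpose(.628,.03)); step(*dialpose(.628,-.016))"
```

```text
[ 0.5444 -0.1347  0.1443]
travel [-0.0482  0.0996  0.5854] rot [-0.0017 -0.0078 -0.0106] t 3.575
travel [-0.0558  0.1014  0.892 ] rot [-0.0017 -0.0078 -0.0106] t 3.575
```

Request:
play_rows(
  commands=[
    {"delta_rot":[-0.002,-0.008,-0.011],"travel":[-0.05,0.1,0.3],"gripper":0.0},
    {"delta_rot":[-0.002,-0.008,-0.011],"travel":[-0.05,0.1,0.58],"gripper":0.0},
    {"delta_rot":[-0.002,-0.008,-0.011],"travel":[-0.055,0.1,0.74],"gripper":0.0},
    {"delta_rot":[-0.002,-0.008,-0.011],"travel":[-0.056,0.1,0.89],"gripper":0.0},
    {"delta_rot":[-0.002,-0.008,-0.011],"travel":[-0.056,0.1,0.89],"gripper":0.0},
  ],
)

```text
clock: 4.2
tool_pos: [0.5531, -0.1351, 0.1302]
eef_rot: [0.199, 0.933, 0.018, 0.3]
contact_force: [-0.2, -0.4, -0.3]
opening: 0.499
```

```bash
python3 -c "
from h import *
step(*dialpose(.628,-.016)); s=r.get_state(); print(s['contact_force'],s['moment'],s['q'])"
```

```text
travel [-0.0077 -0.0042 -0.0038] rot [ 0.0005 -0.0004  0.001 ] t 4.2
[-0.2393 -0.4249 -0.2646] [0.0856 0.3962 0.033 ] [ 0.5556  0.856  -0.651   2.3872  2.5188  0.7657 -1.1211]
```

Request:
play_rows(
  commands=[
    {"delta_rot":[0,0,0],"travel":[-0.008,-0.004,0],"gripper":-1},
    {"delta_rot":[0,0,0],"travel":[-0.008,-0.004,0],"gripper":-1},
    {"delta_rot":[0,0,0],"travel":[-0.008,-0.004,0],"gripper":-1},
    {"delta_rot":[0,0,0],"travel":[-0.008,-0.004,0],"gripper":-1},
  ],
  force=20,
)

```text
clock: 4.7
tool_pos: [0.5534, -0.1352, 0.1328]
eef_rot: [0.197, 0.933, 0.019, 0.301]
contact_force: [-1.8, 1.5, 5.8]
opening: 0.181
```

```bash
python3 -c "
from h import *
step(*dialpose(.628,-.016)); s=r.get_state(); print(s['contact_force'],s['moment'],s['opening']*88)"
```

```text
travel [ 0.0031 -0.007   0.0092] rot [0.0014 0.0001 0.0021] t 4.7
[-1.8209  1.5406  5.8063] [0.3475 0.0576 0.1379] 15.899585357971668
```

Request:
play_rows(
  commands=[
    {"delta_rot":[0,0,0.05],"travel":[0,0,-0.005],"gripper":-1},
    {"delta_rot":[0,0,0.1],"travel":[0,0,-0.005],"gripper":-1},
    {"delta_rot":[0,0,0.15],"travel":[0,0,-0.005],"gripper":-1},
    {"delta_rot":[0,0,0.19],"travel":[0,0,-0.005],"gripper":-1},
    {"delta_rot":[0,0,0.21],"travel":[0,0,-0.005],"gripper":-1},
    {"delta_rot":[0,0,0.22],"travel":[0,0,-0.005],"gripper":-1},
    {"delta_rot":[0,0,0.22],"travel":[0,0,-0.005],"gripper":-1},
  ],
)

```text
clock: 5.58
tool_pos: [0.5529, -0.1354, 0.1326]
eef_rot: [0.502, 0.811, 0.119, 0.276]
contact_force: [2.3, 2.6, -0.1]
opening: 0.183
```

```bash
cat >> h.py <<'E'
def chk():
    s=r.get_state(); X=R.from_quat(s["eef_rot"]).as_matrix()[:,0]; u,l,n=axes()
    print("dial angle by tool",.9+np.arctan2(-X@l,-X@u),"axial moment",s["moment"]@n,"F",s["contact_force"],"open",s["opening"]*88,"q",s["q"],"t",s["clock"])
E
python3 -c "
from h import *
chk(); s=viewer.snapshot('wrist'); save(s,'w2')"
```

```text
dial angle by tool -0.056236768294724904 axial moment 0.4944597023800593 F [ 2.2746  2.5903 -0.1438] open 16.10899517647347 q [ 0.6723  0.915  -0.863   2.3818  2.3547  0.8582 -1.6081] t 5.575
```

View pics/w2.png

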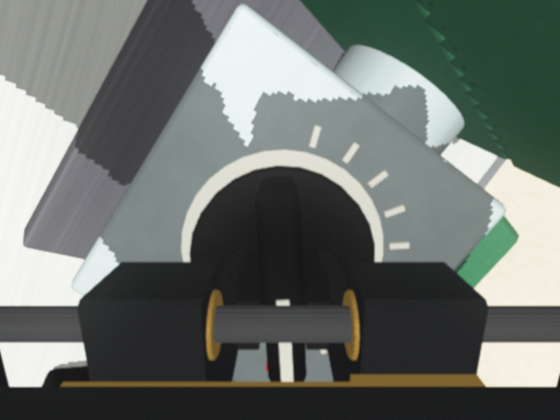

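Request:
play_rows(
  commands=[
    {"delta_rot":[0,0,-0.05],"travel":[0,0,0],"gripper":-1},
    {"delta_rot":[0,0,-0.1],"travel":[0,0,0],"gripper":-1},
    {"delta_rot":[0,0,-0.15],"travel":[0,0,0],"gripper":-1},
    {"delta_rot":[0,0,-0.2],"travel":[0,0,0],"gripper":-1},
    {"delta_rot":[0,0,-0.25],"travel":[0,0,0],"gripper":-1},
    {"delta_rot":[0,0,-0.3],"travel":[0,0,0],"gripper":-1},
    {"delta_rot":[0,0,-0.35],"travel":[0,0,0],"gripper":-1},
    {"delta_rot":[0,0,-0.4],"travel":[0,0,0],"gripper":-1},
    {"delta_rot":[0,0,-0.42],"travel":[0,0,0],"gripper":-1},
    {"delta_rot":[0,0,-0.42],"travel":[0,0,0],"gripper":-1},
    {"delta_rot":[0,0,-0.42],"travel":[0,0,0],"gripper":-1},
  ],
)

```text
clock: 7.0
tool_pos: [0.5533, -0.1347, 0.1327]
eef_rot: [-0.1, 0.948, -0.074, 0.292]
contact_force: [3.5, 4.8, -0.8]
opening: 0.183
```

```bash
python3 -c "
from h import *
chk(); step(*dialpose(1.257,-.016))"
```

```text
dial angle by tool 1.2612632966950426 axial moment -0.12424323550210675 F [ 3.5297  4.7849 -0.8129] open 16.13200731395623 q [ 0.4483  0.8123 -0.4637  2.3928  2.6906  0.7    -0.6889] t 7.0
travel [ 0.0065 -0.0075  0.0096] rot [0.0014 0.0007 0.0014] t 7.0
```

Open, then retreat along the axis and look at the dial.

Request:
play_rows(
  commands=[
    {"delta_rot":[0,0,0],"travel":[0,0,0],"gripper":0},
    {"delta_rot":[0,0,0],"travel":[0,0,0],"gripper":0},
    {"delta_rot":[0,0,0],"travel":[0,0,0],"gripper":0},
    {"delta_rot":[0,0,0],"travel":[0,0,-0.3],"gripper":0},
    {"delta_rot":[0,0,0],"travel":[0,0,-0.7],"gripper":0},
    {"delta_rot":[0,0,0],"travel":[0,0,-0.9],"gripper":0},
    {"delta_rot":[0,0,0],"travel":[0,0,-0.9],"gripper":0},
  ],
)

```text
clock: 7.88
tool_pos: [0.4754, -0.1252, 0.2447]
eef_rot: [-0.099, 0.948, -0.077, 0.292]
contact_force: [0.5, -0.3, -0.4]
opening: 0.497
```

```bash
python3 -c "
from h import *
chk(); s=viewer.snapshot('wrist'); save(s,'w3'); W=cloud(s); u,l,n=axes()
h=(W-G)@n+.037; near=(np.linalg.norm(W-G,axis=-1)<.06)&(s['z_map']>0)&(abs(h-.05)<.004); q=W[near]
pq=np.stack([(q-G)@u,(q-G)@l],1).astype(np.float32); b=cv2.minAreaRect(pq*1000); print(near.sum(),b,[.9+np.radians(b[2]+k) for k in (-180,-90,0)])
s=viewer.snapshot('scene'); W=cloud(s)
o=viewer.outline_of('scene','lid_edge')
P=W[o[0]['pixels']&(s['z_map']>0)]; c,n,i=plane(P); P=P[i]; M=mill(); Q=(P-G)@M; print('lid',c,n,len(P),'tilt',np.arccos(n[2]),'mill-frame rel G: lo/hi',np.percentile(Q,1,0),np.percentile(Q,99,0))
for d in viewer.pinpoint('scene','lid_edge')[:1]+viewer.pinpoint('scene','lid_hinge')[:1]: print(d,world(s,d['at']))
"
```

```text
dial angle by tool 1.261901376319383 axial moment -0.039902774592295076 F [ 0.5278 -0.313  -0.3741] open 43.75128370259608 q [ 0.4945  0.4779 -0.4862  2.5136  2.6272  0.4858 -0.698 ] t 7.875
2099 ((-0.1045989990234375, 0.6600284576416016), (84.35753631591797, 15.354548454284668), 20.46350860595703) [np.float64(-1.8844370519056484), np.float64(-0.3136407251107515), np.float64(1.2571556016841452)]
lid [0.6344 0.0632 0.2498] [ 0.5773 -0.0906  0.8115] 3710 tilt 0.6241262927602729 mill-frame rel G: lo/hi [-0.0134  0.1177  0.0519] [0.1341 0.2901 0.1571]
{'at': [266.8, 210.6], 'conf': 0.91} [0.5631 0.0653 0.2983]
{'at': [220.3, 261.5], 'conf': 0.81} [0.7038 0.0589 0.1983]
```

View pics/w3.png

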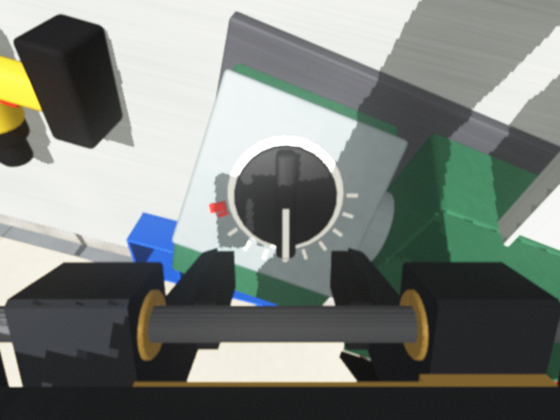

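Wrist view: pointer at (286,230), on the fourth white mark from the red mark (218,208). The measured angle is 1.257, so the dial is done. Next is the lid (0.624 rad open): up, tool vertical, fingers shut.

```bash
cat >> h.py <<'E'
M=mill(); O=G-M@[-.046,-.1,.145]
def lid(th,d=0,rr=.165,y=.1):
    p=O+M@[.085-rr*np.cos(th)+.008*np.sin(th),y,.1905+rr*np.sin(th)+.008*np.cos(th)+d]
    return p,np.stack([-M[:,0],M[:,1],[0,0,-1.]],1)
E
python3 -c "
from h import *
print(O,lid(.62)[0],lid(0)[0])
p,Q=lid(.62,.07); step(np.array([.475,-.125,p[2]]),Q); step(p,Q)"
```

```text
[ 0.6051 -0.0429 -0.0007] [0.5762 0.0627 0.2922] [0.5413 0.0681 0.1978]
travel [-0.4207 -0.1617 -0.6629] rot [-0.0341  0.1921  0.1117] t 8.125
travel [-1.2589  0.953  -0.3863] rot [-0.0341  0.1921  0.1117] t 8.125
```

Request:
play_rows(
  commands=[
    {"delta_rot":[0,0,0],"travel":[-0.4,-0.16,-0.66],"gripper":-1},
    {"delta_rot":[-0.03,0.19,0.11],"travel":[-0.42,-0.16,-0.66],"gripper":-1},
    {"delta_rot":[-0.03,0.19,0.11],"travel":[-0.42,-0.16,-0.66],"gripper":-1},
    {"delta_rot":[-0.034,0.192,0.112],"travel":[-0.42,-0.16,-0.66],"gripper":-1},
    {"delta_rot":[-0.034,0.192,0.112],"travel":[-0.42,-0.16,-0.66],"gripper":-1},
    {"delta_rot":[-0.034,0.192,0.112],"travel":[-0.42,-0.16,-0.66],"gripper":-1},
  ],
)

```text
clock: 8.88
tool_pos: [0.4863, -0.1658, 0.3551]
eef_rot: [-0.02, 0.958, -0.147, 0.244]
contact_force: [0.5, -0.1, 0.4]
opening: 0.007
```

```bash
python3 -c "
from h import *
p,Q=lid(.62,.07); step(p,Q); step(*lid(.62,.01)); chk()"
```

```text
travel [-0.7179  1.4622 -0.1709] rot [-0.0829  0.1644  0.0604] t 8.875
travel [-0.5334  1.5791  0.1642] rot [-0.0829  0.1644  0.0604] t 8.875
dial angle by tool 1.1474220424664956 axial moment -0.21453157279232443 F [ 0.5082 -0.0858  0.4462] open 0.6260027437815336 q [ 0.4197  0.2342 -0.4109  2.2341  1.1588  0.3802  0.6208] t 8.875
```

Request:
play_rows(
  commands=[
    {"delta_rot":[-0.083,0.164,0.06],"travel":[-0.49,1.0,-0.18],"gripper":-1},
    {"delta_rot":[-0.083,0.164,0.06],"travel":[-0.49,1.0,-0.18],"gripper":-1},
    {"delta_rot":[-0.083,0.164,0.06],"travel":[-0.49,1.0,-0.18],"gripper":-1},
    {"delta_rot":[-0.083,0.164,0.06],"travel":[-0.49,1.0,-0.18],"gripper":-1},
    {"delta_rot":[-0.083,0.164,0.06],"travel":[-0.49,1.0,-0.18],"gripper":-1},
    {"delta_rot":[-0.083,0.164,0.06],"travel":[-0.49,1.0,-0.18],"gripper":-1},
  ],
)

```text
clock: 9.62
tool_pos: [0.5423, -0.0074, 0.3677]
eef_rot: [0.075, 0.997, -0.001, 0.002]
contact_force: [-0.6, -0.9, -0.8]
opening: 0.007
```

```bash
python3 -c "
from h import *
p,Q=lid(.62,.07); step(p,Q); step(*lid(.62,.01)); chk()"
```

```text
travel [-0.154   0.4961  0.0362] rot [-0.0008  0.0012  0.0012] t 9.625
travel [-0.1525  0.4971  0.4362] rot [-0.0008  0.0012  0.0012] t 9.625
dial angle by tool 0.9046089553711142 axial moment -0.03648532179999574 F [-0.5699 -0.9257 -0.8437] open 0.6197368372874376 q [ 0.3032  0.4823 -0.6076  1.6165  0.3008  1.1343  1.043 ] t 9.625
```

Request:
play_rows(
  commands=[
    {"delta_rot":[-0.001,0.001,0.001],"travel":[-0.153,0.497,0.1],"gripper":-1},
    {"delta_rot":[-0.001,0.001,0.001],"travel":[-0.153,0.497,0.35],"gripper":-1},
    {"delta_rot":[-0.001,0.001,0.001],"travel":[-0.153,0.497,0.45],"gripper":-1},
    {"delta_rot":[-0.001,0.001,0.001],"travel":[-0.152,0.497,0.51],"gripper":-1},
    {"delta_rot":[-0.001,0.001,0.001],"travel":[-0.11,0.497,0.57],"gripper":-1},
    {"delta_rot":[-0.001,0.001,0.001],"travel":[-0.077,0.497,0.625],"gripper":-1},
    {"delta_rot":[-0.001,0.001,0.001],"travel":[-0.05,0.497,0.67],"gripper":-1},
    {"delta_rot":[-0.001,0.001,0.001],"travel":[-0.024,0.497,0.72],"gripper":-1},
  ],
)

```text
clock: 10.62
tool_pos: [0.5584, 0.0664, 0.2611]
eef_rot: [0.076, 0.997, 0.001, 0.002]
contact_force: [0.9, -1.3, 0.7]
opening: 0.006
```

```bash
python3 -c "
from h import *
for t in (.4,.3,.2,.1,0): step(*lid(t))
chk(); s=viewer.snapshot('side'); W=cloud(s); save(s,'s2',1.4)"
```

```text
travel [ 0.0072 -0.0058 -0.0024] rot [0.0009 0.0011 0.    ] t 10.625
travel [ 0.0502 -0.0061  0.0989] rot [0.0009 0.0011 0.    ] t 10.625
travel [ 0.0829 -0.0064  0.204 ] rot [0.0009 0.0011 0.    ] t 10.625
travel [ 0.105  -0.0067  0.3119] rot [0.0009 0.0011 0.    ] t 10.625
travel [ 0.1162 -0.007   0.4214] rot [0.0009 0.0011 0.    ] t 10.625
dial angle by tool 0.9001208399917632 axial moment 0.03318064260292594 F [ 0.8884 -1.2661  0.6507] open 0.5125657147359716 q [ 0.133   0.619  -0.5594  1.7236  0.3993  0.9104  0.8274] t 10.625
```

View pics/s2.png

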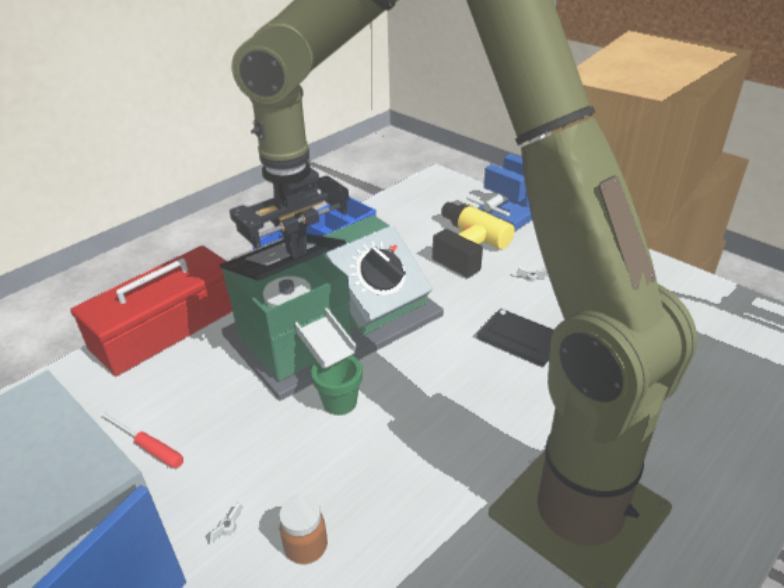

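The fingers at about (295,245) are on the lid and it is following down. I'll carry on to shut and press lightly.

Request:
play_rows(
  commands=[
    {"delta_rot":[0,0,0],"travel":[0.03,0,0.06],"gripper":-1},
    {"delta_rot":[0,0,0],"travel":[0.055,0,0.12],"gripper":-1},
    {"delta_rot":[0,0,0],"travel":[0.075,0,0.18],"gripper":-1},
    {"delta_rot":[0,0,0],"travel":[0.09,0,0.25],"gripper":-1},
    {"delta_rot":[0,0,0],"travel":[0.105,0,0.32],"gripper":-1},
    {"delta_rot":[0,0,0],"travel":[0.11,0,0.38],"gripper":-1},
    {"delta_rot":[0,0,0],"travel":[0.115,0,0.42],"gripper":-1},
    {"delta_rot":[0,0,0],"travel":[0.115,0,0.435],"gripper":-1},
    {"delta_rot":[0,0,0],"travel":[0.115,0,0.435],"gripper":-1},
  ],
)

```text
clock: 11.8
tool_pos: [0.5417, 0.0695, 0.1987]
eef_rot: [0.076, 0.997, 0.001, 0.002]
contact_force: [-6.1, -2.4, 24.8]
opening: 0.007
```

```bash
python3 -c "
from h import *
step(*lid(0)); chk()"
```

```text
travel [ 0.0017 -0.0093  0.0055] rot [0.0006 0.0015 0.0001] t 11.8
dial angle by tool 0.900565834430272 axial moment 0.3101584628403013 F [-6.1285 -2.3987 24.8224] open 0.6597435679928902 q [ 0.0945  0.6759 -0.5106  1.8425  0.4713  0.7404  0.7426] t 11.8
```

The lid is pressed against its rim (24.8 N, TCP at 0.1987). I'll lift straight up and away.

Request:
play_rows(
  commands=[
    {"delta_rot":[0,0,0],"travel":[0,0,-0.1],"gripper":-1},
    {"delta_rot":[0,0,0],"travel":[0,0,-0.4],"gripper":-1},
    {"delta_rot":[0,0,0],"travel":[0,0,-0.8],"gripper":-1},
    {"delta_rot":[0,0,0],"travel":[0.2,0,-1.0],"gripper":-1},
    {"delta_rot":[0,0,0],"travel":[0.5,0,-1.0],"gripper":-1},
    {"delta_rot":[0,0,0],"travel":[0.5,0,-1.0],"gripper":-1},
  ],
)

```text
clock: 12.55
tool_pos: [0.464, 0.0806, 0.3461]
eef_rot: [0.075, 0.997, 0.0, 0.001]
contact_force: [0.4, -0.6, 0.6]
opening: 0.009
```

```bash
python3 -c "
from h import *
chk(); u,l,nn=axes()
for cam in ('scene','side','wrist'):
    s=viewer.snapshot(cam); W=cloud(s); Q=(W-O)@M; z=s['z_map']>0
    m=z&(Q[...,0]>-.085)&(Q[...,0]<.075)&(Q[...,1]>.025)&(Q[...,1]<.175)&(Q[...,2]>.15)&(Q[...,2]<.23)
    if m.sum()>200:
        c,n,i=plane(W[m]); print(cam,'lid z',c[2],'tilt along x',np.arctan2((n@M)[0],n[2]),i.sum(),m.sum())
    h=(W-G)@nn+.037; near=(np.linalg.norm(W-G,axis=-1)<.06)&z&(abs(h-.05)<.004); q=W[near]
    if len(q)>60:
        b=cv2.minAreaRect(np.stack([(q-G)@u,(q-G)@l],1).astype(np.float32)*1000); print(cam,'bar',len(q),b,.9+np.radians(b[2]),.9+np.radians(b[2]-90))
    save(s,'f_'+cam,1.4)
"
```

```text
dial angle by tool 0.9040522239584035 axial moment -0.024965649887727953 F [ 0.4283 -0.6374  0.56  ] open 0.7932955005141636 q [ 0.1718  0.3977 -0.6423  1.8411  0.2808  0.9927  0.8332] t 12.55
scene lid z 0.1979848392732679 tilt along x 0.00438810922391191 2573 2804
scene bar 77 ((-1.4151153564453125, 5.680124282836914), (81.81874084472656, 15.96342658996582), 19.05562973022461) 1.2325834798333384 -0.3382128469615583
side lid z 0.19905115048307268 tilt along x -0.003557349266573349 1946 2270
side bar 144 ((-0.5965690612792969, 2.967693328857422), (82.36634063720703, 19.1619815826416), 18.73394775390625) 1.2269690702022604 -0.343827256592636
wrist lid z 0.19916982867578753 tilt along x -0.004918314267327018 1528 1930
wrist bar 941 ((-5.001544952392578, -0.8561801910400391), (71.89440155029297, 16.034900665283203), 20.283212661743164) 1.254008843829621 -0.31678748296527537
```

View pics/f_side.png

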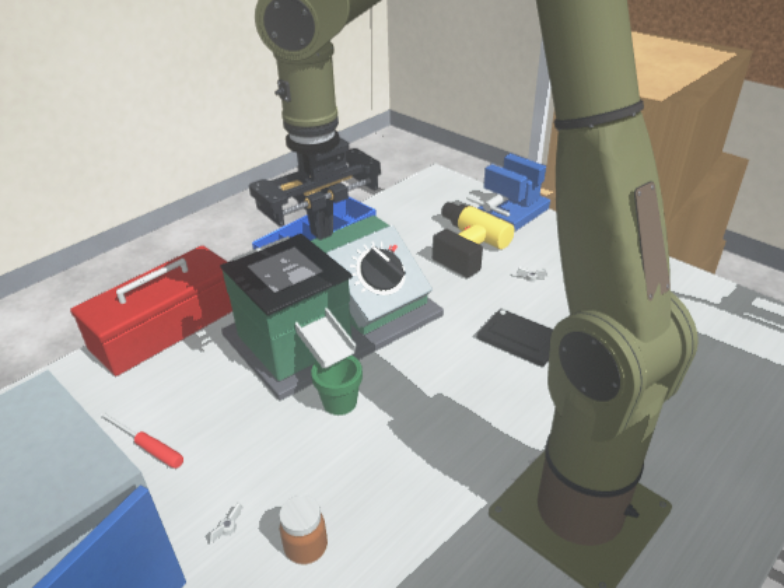

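The lid lies flat at (285,270), the dial is unchanged at (382,268), everything else stands where it did, and the gripper hangs clear. Handing in.

```bash
python3 -c "
from plant import r
print(r.finish_job())"
```

```text
the job is handed in; nothing more can be done
None
```

The mill is ready to run and the job is handed in, at about 13 s on the robot's clock.

- **Dial:** I gripped the bar at 2 clicks and turned it clockwise until the stop held it, at about 0.5 N m. I then turned it back four clicks. The wrist camera read 1.257 rad after release, with the pointer on the fourth mark from the red one. At the stop the gripper hid the red mark, so meeting the stop rests on the torque and the measured angle.
- **Lid:** I pressed it down with shut fingers until it met the rim, at about 25 N. The three cameras put its upper face at 198.0 to 199.2 mm (198.5 expected), tilted no more than 0.005 rad.
- **Last checks:** The gripper was clear of everything, and in the side picture the other things stood where they had been. After the lid was shut, the wrist camera gave the dial as 1.254 rad. The scene and side cameras read 1.233 and 1.227 from few pixels, still within the same click.

No check failed.

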